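# Fit the grating insert into the grater box and lock it

## Task

Set up the grater box for grating: draw its red lock back, lay the green-framed grating insert flat in the white bed and slide it fully home with its tongue under the far end of the bed, then push the red lock fully home over the insert's near edge. Leave the grey-framed slicing insert where it lies, and do not knock over the tub, mug or spice jar behind.

Things in the scene. Friction and masses are not known exactly. Their poses are not given: they have to be found in the camera images.
- grater: Grater box, fixed: clear catch box under a white bed, about 250 long (x) by 104 wide (y), deck 70 high, side rims 76. +x is its far end. Origin: on the worktop below the centre of a seated insert. Pocket 61 wide (y) with 45-degree lead-ins (73 wide at the top), x -84 to 55. Its long sides are cut away from x -43 to 22 down to z 45, for the fingers that hold the insert, also while it slides.
- pocket_home (a point): On the pocket's ledge level (58 above the worktop): where the centre of the insert's underside sits when home. Axes as the grater's. The far wall, which the frame meets when home, is 55 ahead; in it a slot 40 wide, 7.5 high, 18 deep under the far deck takes the tongue.
- pocket_start (a point): 22 short (-x) of pocket_home at the same height: lay the insert in flat with its centre here (within 5), so that its tongue clears the far deck's edge, then slide it to +x until it stops.
- lock (a joint): Red sliding lock on the bed's near end, along the grater's x: 0 = fully drawn back (pocket clear), 0.036 m = fully home, its nose over the insert's last 8 mm and its shoulder close behind it. Stiff (2 N), stays where left. It cannot get home unless the insert is home. Starts partly closed, covering part of the pocket.
- lock_tab (a point): Centre of the top of the lock's upright red thumb tab: 12 (x) by 30 (y), standing 20 above the lock's plate (tab top z = 95.5, plate top z = 75.5); moves with the lock; axes parallel to the grater's. The plate reaches 35 ahead (+x) of the tab's centre and 25 behind, 44 wide.
- grating_insert: Insert to fit: green frame 110 (x) by 58 (y) by 12 high round a steel grating plate with many small raised teeth, 90 g, with a thin tongue (34 wide, 5 thick) standing 16 out of the +x end at the bottom. Origin: centre of the frame's underside; z up. Lies flat on the worktop. Grip across the 58 mm width at mid-length (ribbed). It fits the bed only with its tongue towards the grater's +x.
- tongue_tip (a point): Tip of the green insert's tongue, 71 ahead (+x) of its origin, 2.5 above its underside.
- slicing_insert: Second insert of the same shape, dark grey frame with one straight blade; to be left alone. Origin as on the green one.
- red_mug: Red patterned mug, 87 high, standing upright at the back right; origin at the centre of its foot.
- green_tub: Light green plastic tub, 138 across, 125 high, standing upright behind; origin at the centre of its foot.
- spice: Spice jar, 44 across, 105 high, standing upright at the back right; origin at the centre of its foot.

How it is judged:
By the outcome, as a careful person would: the job done as asked, in the order asked, and still so for the second after the job is handed in, with the robot touching nothing.
It also fails if it takes over 51 s, if anything falls off the work surface, if the arm or the gripper's body presses on something with over 40 N, if the wrist force passes 120 N, or if a joint passes its speed limit or range.

## Robot

A 6-joint arm with a two-finger parallel gripper is mounted at the origin on a cart in front of the work surface, level with it; the furniture and walls round the work are solid. World frame = base frame: x ahead of the robot, y to its left, z up, the work surface at z = 0. Lengths are in m, angles in rad, forces in N, time in s.
With the tool pointing down it reaches from about 0.225 to 0.875 m from the base axis. Payload 3.4 kg.
Tool frame: the origin (TCP) lies where the fingers leave the gripper's body, on its centre line; the fingertips stand 73 mm ahead of it and the grasp point (between the pads) lies 54 mm ahead of it (manip.pinch_z is the distance from the TCP to the grasp point, in m); z points along the fingers, y is the line along which they close (so a half turn about z gives the same grasp; the last joint's range is limited). The gripper opens to 85 mm and grips with 20 to 120 N. Pads are 22 mm wide; open, the fingers measure 114 mm over their backs; the gripper's body (76 mm by 85 mm) begins 54 mm behind the grasp point. The pads swing forward as they close: fully open they stand 13 mm farther back than shut.
Start: joints at [1.119, 0.276, 1.505, -0, 1.361, -0.121], TCP at [0.187, 0.544, 0.304] pointing down, gripper open.
Joint ranges: [-2.89, 2.89], [-0.75, 2.08], [0.22, 2.7], [-1.18, 4.32], [0.11, 2.71], [-2.7, 2.7]. Speed limits (rad/s): [2.57, 2.57, 3.14, 3.14, 3.14, 3.14].

## Interface

Orientations are given as a unit quaternion [w, x, y, z].
In Python, from rig import readout, imaging, manip gives the robot as it stands. The module is installed in compiled form; this text tells all that it offers.
- The arm moves only by the tool servo_tool, never from a script. Its argument "moves" is a list of rows, each an object with "dp": the shift along the tool's x, y, z in units of 0.2 m (1.0 is 0.2 m), a list of three; "delta_rot": the turn, a rotation vector about the tool's x, y, z in units of 0.1 rad (1.0 is 0.1 rad), a list of three; "fingers": the opening, from 0 (shut) to 1 (fully open). In form: [{"dp": [dx, dy, dz], "delta_rot": [wx, wy, wz], "fingers": fingers}, ...]. A call has 1 to 5 rows; each row shifts and turns the commanded pose from where the row before left it, along the tool's axes as they then stand; what a row does not reach is not made up. A row lasts 1/10 s, in which the tool goes at most 50 mm and 8.59 degrees, less where a joint would pass 70% of its speed; a pose out of reach is approached as far as the arm can. A call with a number of a shift or a turn outside -1 to 1 is refused whole. A call with a gripper value outside its range is refused whole. The fingers move at their own pace and stop on an object; "force" is the grip in N (left out, the last holds). Time passes only in rows, so rows that do not move let the fingers close. It gives the time, the measured TCP pose, the force, the opening and the grip force at its end, in the units of the state.
- readout.get_state(): the state, without advancing time (a new reading comes with each control period).
- imaging.get_image(name): name is "scene" or "side" or "wrist"; returns (picture, depth): 420x560x3 uint8, red, green, blue; 420x560 float32, m along the optical axis (not along the pixel's ray), 0 where there is no reading.
- imaging.calibration(name): a dict with "intrinsics" (3x3 intrinsics, pixels), "dist" ([k1, k2, p1, p2, k3] as OpenCV has them; the pictures are not rectified), "R" (3x3) and "t" (3): a world point X has camera coordinates R X + t; the wrist camera has in their place "hand_eye" (4x4, takes a point from camera to tool coordinates, whose origin is the TCP and whose axes are the flange's). Camera axes: x right, y down, z forward; pixel columns grow to the right and rows downward; lengths in m; the calibration is good to about 2 mm. A picture is of the moment at which its call begins: read the wrist's pose just before it. calibration takes no time and is no camera call.
- manip.sign_off(): hands the job in; it is judged then, once.
The state is a dict: "clock": time; "qpos": joint angles; "qd": joint speeds; "effort": joint torques, N m; "position": TCP position; "ee_rot": TCP orientation; "contact_force": force on the tool from outside, world axes, zero at the start; "moment": the same for the moment, N m; "width": finger opening in m; "gripper_force": force on a finger pad.
Only numpy, scipy, OpenCV 4.12 (cv2) and the standard library are available. Lean on these libraries where they do the work, as an engineer would, in place of code of your own. Each camera call takes 0.05 s, during which the arm holds its last target. There are 200 camera calls.

## Working session

There is one attempt and no reset: what is moved stays moved. The work goes in short steps, Python scripts to look and compute and a tool call to move; the robot and the scene stay as the last step left them, time stands still between calls to the robot, and variables do not carry over. Pictures are saved under pics/ and viewed, at most 10 in all, crops included, and the job is handed in when it is done.

Besides the shell and the picture viewer there is one more tool, called after "Emit:" as name([rows], argument=value, ...), one row to a line, values as JSON. servo_tool: Moves the arm, as the interface text tells. Its arguments: {"type":"object","properties":{"moves":{"type":"array"},"force":{"type":"number"}},"required":["moves"]}

```bash
mkdir -p pics
cat > h.py <<'E'
import numpy as np, cv2
from rig import readout, imaging, manip
from scipy.spatial.transform import Rotation as Ro
def grab(n,f=None):
    s=readout.get_state(); im,d=imaging.get_image(n); c=imaging.calibration(n)
    if n=="wrist":
        q=s["ee_rot"];Rt=Ro.from_quat([q[1],q[2],q[3],q[0]]).as_matrix();H=np.array(c["hand_eye"])
        Rc=Rt@H[:3,:3];tc=Rt@H[:3,3]+np.array(s["position"])
    else:
        Rc=np.array(c["R"]).T;tc=-Rc@np.array(c["t"])
    if f: cv2.imwrite("pics/"+f,im[...,::-1])
    return im,d,(np.array(c["intrinsics"]),np.array(c["dist"]),Rc,tc)
def rays(px,C):
    u=cv2.undistortPoints(np.array(px,float).reshape(-1,1,2),C[0],C[1])[:,0]
    return np.c_[u,np.ones(len(u))]@C[2].T
def plane(px,C,z):
    r=rays(px,C); return C[3]+r*((z-C[3][2])/r[:,2])[:,None]
def cloud(d,C):
    h,w=d.shape; v,u=np.mgrid[:h,:w]; r=rays(np.c_[u.ravel(),v.ravel()],C)
    return (C[3]+r*d.reshape(-1,1)).reshape(h,w,3)
E
python3 - <<'E'
from h import *
print(readout.get_state())
ims=[grab(n) for n in("scene","side","wrist")]
cv2.imwrite("pics/a.png",cv2.resize(np.vstack([np.hstack([ims[0][0],ims[1][0]]),np.hstack([ims[2][0],ims[2][0]*0])]),(800,600))[...,::-1])
for i,n in zip(ims,"abc"): print(i[2][3],i[2][2][:,2]); cv2.imwrite(f"pics/raw_{n}.png",i[0][...,::-1])
E
```

```text
{'clock': 0.0, 'qpos': array([ 1.11899318e+00,  2.76603261e-01,  1.50615203e+00,  4.29955044e-06,
        1.36071051e+00, -1.20981945e-01]), 'qd': array([-0.00092354, -0.00201458, -0.00064728,  0.00131912,  0.00110838,
       -0.00078828]), 'effort': array([-1.06584008e-03, -4.16776764e+01, -2.45800102e+01, -6.18447648e-04,
        1.09559525e-02,  1.01079780e-05]), 'position': array([0.18658684, 0.54345503, 0.30302735]), 'ee_rot': array([-2.66593366e-04,  1.64657713e-01,  9.86350323e-01, -8.97835423e-04]), 'contact_force': array([0.14707939, 0.1011306 , 0.10510706]), 'moment': array([-0.01934216,  0.02202559, -0.04611489]), 'gripper_force': 0.0, 'width': 0.08572710295792374}
[-0.00667034 -0.0717435   0.79065997] [ 0.65984499  0.01098562 -0.75132144]
[0.46491369 1.01573429 1.02244058] [ 0.09916227 -0.75019796 -0.65373532]
[0.12250256 0.56574113 0.3734958 ] [ 0.25251054 -0.08852436 -0.96353613]
```

View pics/a.png

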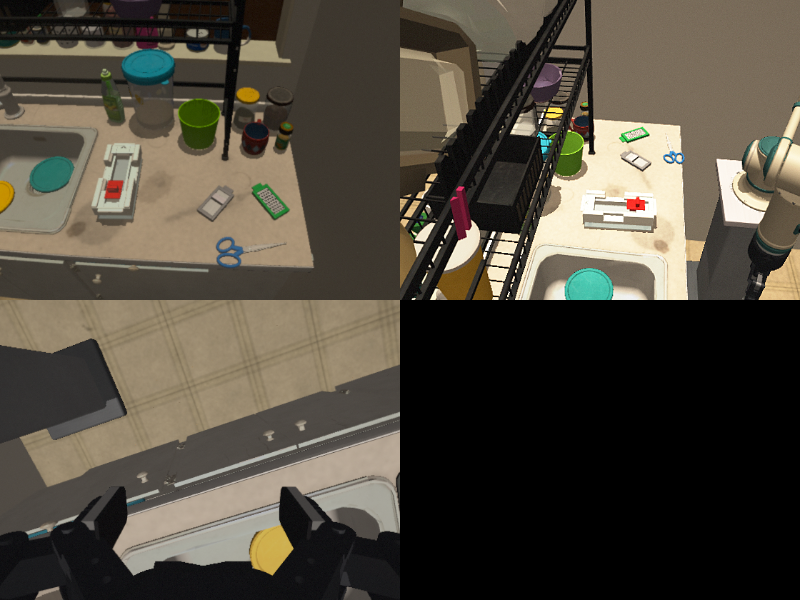

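The scene view (upper left) shows the grater at about (118,180), with its red lock at (114,190), the green insert at (270,200) and the slicing insert at (215,202). The tub is at (199,123). The side view shows the same things. Next I'll measure them.

Run:
```python
from h import *
for n in("scene","side"):
    im,d,C=grab(n); P=cloud(d,C); h=cv2.cvtColor(im,cv2.COLOR_RGB2HSV).astype(int); H,S,V=h[...,0],h[...,1],h[...,2]
    ok=d>0; X,Y,Z=P[...,0],P[...,1],P[...,2]
    reg=ok&(X>.2)&(X<.9)&(abs(Y)<.6)
    for nm,m in dict(red=((H<6)|(H>174))&(S>180)&(V>100)&reg&(Z<.12),green=(H>45)&(H<80)&(S>120)&(Z<.03)&reg,white=reg&(Z>.055)&(Z<.085)).items():
        m=cv2.morphologyEx(m.astype(np.uint8),cv2.MORPH_OPEN,np.ones((2,2)))
        k,l,st,ce=cv2.connectedComponentsWithStats(m)
        for i in range(1,k):
            if st[i,4]<120: continue
            q=P[l==i]; r=cv2.minAreaRect((q[:,:2]*1000).astype(np.float32))
            print(n,nm,st[i],np.round(np.median(q,0),3),'z',np.round(np.percentile(q[:,2],[2,50,98]),3),'rect',np.round(r[0]),np.round(r[1]),round(r[2],1))
    x,y,w,hh=(120,180,300,200) if n=="scene" else (240,160,160,170)
    if n=="scene":a=cv2.resize(im[180:380,120:420],(800,533),interpolation=cv2.INTER_CUBIC);cv2.imwrite("pics/b.png",a[...,::-1])
```

```text
scene red [148 254  25  24 404] [0.451 0.182 0.077] z [0.07  0.077 0.098] rect [249.  83.] [596.  57.] 25.8
scene green [354 258  52  49 563] [ 0.484 -0.26   0.012] z [0.003 0.012 0.016] rect [ 257. -205.] [120. 579.] 74.8
scene white [ 411  136   68  280 1708] [ 0.424 -0.385  0.074] z [0.059 0.074 0.089] rect [ 404. -336.] [228. 950.] 70.7
scene white [147 146  27  14 238] [0.798 0.263 0.067] z [0.038 0.067 0.082] rect [434. 127.] [964.  64.] 20.5
scene white [189 146  55  24 447] [0.772 0.111 0.066] z [0.046 0.066 0.082] rect [814. 105.] [ 81. 164.] 39.4
scene white [255 154  49  18 454] [ 0.788 -0.038  0.068] z [0.052 0.068 0.126] rect [401. -81.] [807. 116.] 6.8
scene white [329 155  30  15 238] [ 0.786 -0.198  0.066] z [0.002 0.066 0.083] rect [ 445. -127.] [ 73. 908.] 78.4
scene white [370 155  35  19 266] [ 0.78  -0.304  0.068] z [-0.029  0.068  0.088] rect [ 464. -191.] [ 86. 968.] 70.7
scene white [344 173  32  17 260] [ 0.739 -0.241  0.067] z [0.052 0.067 0.088] rect [ 366. -173.] [ 74. 769.] 80.3
scene white [254 179  50  18 343] [ 0.683 -0.041  0.066] z [0.035 0.066 0.083
[... 472 characters left out ...]
] [57. 59.] 2.8
side green [308 179  42  22 233] [ 0.496 -0.238  0.007] z [-0.004  0.007  0.015] rect [505. 350.] [1328.  123.] 88.2
side white [ 271  142  155   19 1135] [ 0.437 -0.387  0.067] z [0.051 0.067 0.083] rect [564. 267.] [1433.  477.] 79.2
side white [241 156  25  32 423] [ 0.711 -0.24   0.069] z [0.051 0.069 0.184] rect [604. 352.] [  68. 1356.] 10.8
side white [230 197  25  14 202] [ 0.724 -0.095  0.068] z [0.052 0.068 0.123] rect [703. -60.] [ 44. 125.] 39.5
side white [221 218  36  18 251] [0.711 0.016 0.065] z [0.001 0.065 0.08 ] rect [700. -31.] [150.  56.] 61.2
side white [ 253  267  107   44 2571] [0.478 0.198 0.07 ] z [0.006 0.07  0.079] rect [550. 530.] [952. 260.] 84.7
```

View pics/b.png

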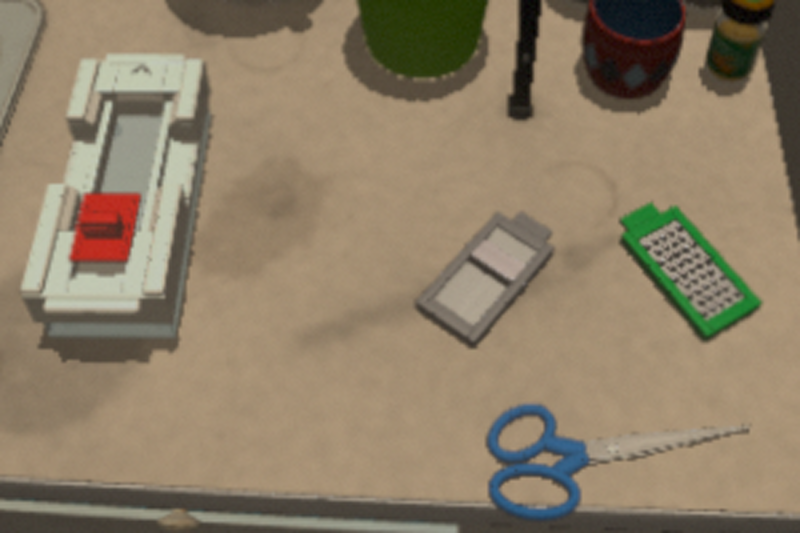

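The crop shows the grater's far end up, with an arrow mark at (140,70), and the lock at (105,228). The green insert's tongue points up and left at (640,215), and the slicing insert's blade is at (495,255). Now rough poses for the wrist views.

Run:
```python
from h import *
im,d,C=grab("scene")
f=lambda p:np.array(p)*3/8.+[120,180]
a=plane([f((95,303)),f((143,58))],C,.073)
print("grater ends",a,np.degrees(np.arctan2(*(a[1]-a[0])[1::-1])))
g=plane([f((640,215)),f((735,320)),f((650,205)),f((690,275))],C,.01);print(g[:,:2])
s=plane([f((530,225)),f((445,322))],C,.01);print(s[:,:2])
h=cv2.cvtColor(im,cv2.COLOR_RGB2HSV).astype(int)
m=(((h[...,0]<6)|(h[...,0]>174))&(h[...,1]>180)).astype(np.uint8);m[:245]=0;m[285:]=0;m[:,:140]=0;m[:,180:]=0
r=cv2.minAreaRect(np.float32(plane(np.argwhere(m)[:,::-1],C,.0755)[:,:2]*1000));print(r)
print(plane([f((98,212))],C,.0955))
```

```text
grater ends [[0.39488924 0.17912406 0.073     ]
 [0.63139648 0.19396583 0.073     ]] 3.5908301704515786
[[ 0.53506103 -0.23036667]
 [ 0.43939966 -0.29756406]
 [ 0.54559163 -0.23956402]
 [ 0.47877154 -0.26632371]]
[[ 0.52077633 -0.13859494]
 [ 0.42787398 -0.07193   ]]
((459.06732177734375, 186.30166625976562), (57.68587875366211, 41.03312683105469), 2.6242258548736572)
[[0.45787637 0.18682665 0.0955    ]]
```

Emit:
servo_tool([
  {"dp": [-0.192,-0.123,-0.02],"delta_rot": [0,0,0],"fingers": 1},
  {"dp": [-0.192,-0.123,-0.02],"delta_rot": [0,0,0],"fingers": 1},
  {"dp": [-0.192,-0.123,-0.02],"delta_rot": [0,0,0],"fingers": 1},
  {"dp": [-0.192,-0.123,-0.02],"delta_rot": [0,0,0],"fingers": 1},
  {"dp": [-0.192,-0.123,-0.02],"delta_rot": [0,0,0],"fingers": 1},
])

```text
clock: 0.8
position: [0.3291, 0.3637, 0.3242]
ee_rot: [0.0, 0.164, 0.986, 0.0]
contact_force: [0.3, 0.1, -0.5]
width: 0.0852
gripper_force: 0.0
```

Emit:
servo_tool([
  {"dp": [-0.192,-0.123,-0.02],"delta_rot": [0,0,0],"fingers": 1},
  {"dp": [-0.192,-0.123,-0.02],"delta_rot": [0,0,0],"fingers": 1},
  {"dp": [-0.192,-0.123,-0.02],"delta_rot": [0,0,0],"fingers": 1},
  {"dp": [-0.192,-0.123,-0.02],"delta_rot": [0,0,0],"fingers": 1},
  {"dp": [-0.192,-0.123,-0.02],"delta_rot": [0,0,0],"fingers": 1},
])

```text
clock: 1.3
position: [0.4709, 0.1848, 0.3442]
ee_rot: [0.0, 0.165, 0.986, 0.0]
contact_force: [1.0, 0.2, 0.1]
width: 0.0854
gripper_force: 0.0
```

Emit:
servo_tool([
  {"dp": [0,0,0],"delta_rot": [0,0,-1],"fingers": 1},
  {"dp": [0,0,0],"delta_rot": [0,0,-1],"fingers": 1},
  {"dp": [0,0,0],"delta_rot": [0,0,-1],"fingers": 1},
  {"dp": [0,0,0],"delta_rot": [0,0,-1],"fingers": 1},
  {"dp": [0,0,0],"delta_rot": [0,0,0],"fingers": 1},
])

```text
clock: 1.8
position: [0.4701, 0.1863, 0.3439]
ee_rot: [-0.0, -0.034, 0.999, 0.0]
contact_force: [-0.4, -0.5, 0.2]
width: 0.0854
gripper_force: 0.0
```

Run:
```python
from h import *
s=readout.get_state();print(s['clock'],s['position'],s['ee_rot'])
im,d,C=grab("wrist","c.png");np.savez("c.npz",im=im,d=d,K=C[0],D=C[1],R=C[2],t=C[3])
for n in("scene","side"):
    i,dd,c=grab(n);P=cloud(dd,c)
    for z in(.15,.25,.35,.45):
        m=(dd>0)&(abs(P[...,2]-z)<.05)&(abs(P[...,1])<.5)&(P[...,0]>.45)
        print(n,z,np.percentile(P[m][:,0],[0,1,5,20]) if m.any() else 0)
```

```text
1.8 [0.47005438 0.18634639 0.34386041] [-1.44891994e-05 -3.43910412e-02  9.99408452e-01  4.39350820e-05]
scene 0.15 [0.45010505 0.46427655 0.52737169 0.71949012]
scene 0.25 [0.45007737 0.45921439 0.5016497  0.71217173]
scene 0.35 [0.4500179  0.4512624  0.45482908 0.46577777]
scene 0.45 [0.45000107 0.4520053  0.46193233 0.55249199]
side 0.15 [0.53162393 0.53585758 0.55258816 0.61548732]
side 0.25 [0.45550764 0.46724171 0.54096157 0.58086473]
side 0.35 [0.45002074 0.45301929 0.45971884 0.53820016]
side 0.45 [0.4500723  0.45549085 0.47775122 0.65030696]
```

View pics/c.png

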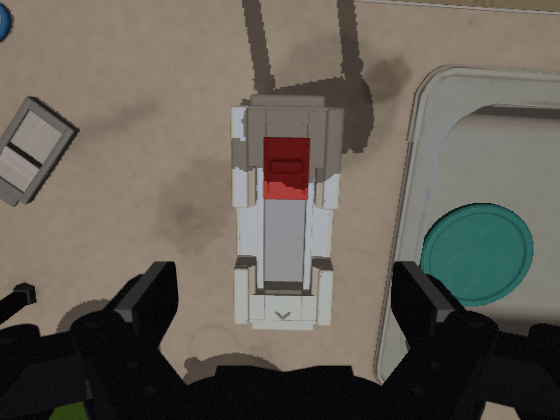

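The wrist view shows the grater's rim corners at about (232,107), (343,108), (331,325) and (236,325). The lock plate spans (264–309, 138–199), with the tab at (286,165). The far deck's arrow is at (283,315).

Run:
```python
from h import *
z=np.load("c.npz");im,d=z['im'],z['d'];C=(z['K'],z['D'],z['R'],z['t']);P=cloud(d,C)
c=plane([(232,107),(343,108),(331,325),(236,325)],C,.076);print(c[:,:2])
for a,b in((0,3),(1,2)):print(np.degrees(np.arctan2(*(c[b]-c[a])[1::-1])))
h=cv2.cvtColor(im,cv2.COLOR_RGB2HSV).astype(int)
reg=np.zeros(d.shape,bool);reg[80:350,210:360]=1
m=reg&(abs(P[...,2]-.0755)<.006);q=P[m];r=cv2.minAreaRect(np.float32(q[:,:2]*1000));print("rims",r)
m=reg&((h[...,0]<8)|(h[...,0]>172))&(h[...,1]>150);pl=plane(np.argwhere(m)[:,::-1],C,.0755)
print("plate",cv2.minAreaRect(np.float32(pl[:,:2]*1000)),'z',np.median(P[m][:,2]))
t=m&(P[...,2]>.088);print("tab",t.sum(),np.median(P[t],0),cv2.minAreaRect(np.float32(P[t][:,:2]*1000)))
v,u=np.where(m);print(u.min(),u.max(),v.min(),v.max())
# two-view z of the tab/plate: scene red mask
i2,d2,C2=grab("scene");h=cv2.cvtColor(i2,cv2.COLOR_RGB2HSV).astype(int)
m2=(((h[...,0]<6)|(h[...,0]>174))&(h[...,1]>180));P2=cloud(d2,C2)
m2&=(abs(P2[...,0]-.46)<.08)&(abs(P2[...,1]-.186)<.06)
print(m2.sum(),cv2.minAreaRect(np.float32(plane(np.argwhere(m2)[:,::-1],C2,.0755)[:,:2]*1000)))
# inner pocket left-right walls: brightness profile at row 240
g=cv2.cvtColor(im,cv2.COLOR_RGB2GRAY).astype(int)
for v in(170,220,240,290):print(v,g[v,225:345:2])
```

```text
[[0.4065068  0.13457634]
 [0.40034945 0.23557563]
 [0.62626893 0.2483378 ]
 [0.63344918 0.14594375]]
2.867514799959395
3.2331964532350415
rims ((515.8783569335938, 189.81668090820312), (246.74241638183594, 105.10090637207031), 2.778304100036621)
plate ((459.6336669921875, 187.68731689453125), (59.31072998046875, 42.374881744384766), 2.7784223556518555) z 0.076132599757913
tab 481 [0.45387934 0.18662288 0.09526695] ((431.5970764160156, 184.63258361816406), (58.631587982177734, 30.05567741394043), 5.255162715911865)
264 309 137 199
147 ((460.175537109375, 185.73667907714844), (55.1717643737793, 40.145896911621094), 3.1776583194732666)
170 [118 119 120 109 164 169 170 169 171 135 102  83  95  95 146  91 142 171
 170  74  41  37  31  32  37  44  41  37  38  35  36  37  37  38  37  41
  38  37  37  34  35  45  93 106 112  79  81  87  87  79  90 106 106 106
 105 106 100  96 118 124]
220 [117 120 124 126 126 127 150 162 169 169 170 169 169 169 169 169 168 170
 170 133 130 142 143 141 141 142 140 141 141 141 141 142 141 140 141 140
 140 141 140 141  75 169 170 169 169 170 169 169 169 170 170 169 164 162
 122 132 135 134 133 134]
240 [131 130 129 129 131 132 147 163 168 168 169 169 168 169 169 169 168 169
 170 125 131 141 140 141 141 141 141 140 139 140 141 140 140 140 140 140
 139 139 140 119 146 170 170 169 169 169 169 169 169 168 169 169 165 137
 133 132 132 131 131 132]
290 [131 132 132 132 108 164 168 168 168 168 167 154 133 144 145  96  62  62
  64  63  93 103 102 101 102 100 100 102 105 104 105 101 101  98  95  87
  87  86  76  82  87  83  71 110 147 147 126 155 168 168 168 167 167 163
 125 131 130 131 128 128]
```

Run:
```python
from h import *
z=np.load("c.npz");im,d=z['im'],z['d'];C=(z['K'],z['D'],z['R'],z['t']);P=cloud(d,C)
g=cv2.cvtColor(im,cv2.COLOR_RGB2GRAY).astype(int)
o=np.array([.4596,.1875]);e=np.array([np.cos(.05),np.sin(.05)])
for u in(240,324,284,296):
    print(u)
    for v in list(range(196,216,1))+list(range(246,266)) if u in(240,324) else range(270,302):
        print((v,g[v,u],round(1000*P[v,u,2]),round(1000*(plane([(u,v)],C,.074)[0,:2]-o)@e)),end=' ')
    print()
```

```text
240
(196, np.int64(169), 76, 28) (197, np.int64(170), 77, 29) (198, np.int64(170), 75, 30) (199, np.int64(169), 77, 31) (200, np.int64(170), 76, 32) (201, np.int64(169), 76, 33) (202, np.int64(169), 76, 34) (203, np.int64(169), 77, 35) (204, np.int64(169), 77, 36) (205, np.int64(169), 76, 37) (206, np.int64(167), 77, 38) (207, np.int64(152), 77, 39) (208, np.int64(166), 46, 41) (209, np.int64(165), 46, 42) (210, np.int64(166), 45, 43) (211, np.int64(165), 46, 44) (212, np.int64(166), 46, 45) (213, np.int64(165), 45, 46) (214, np.int64(165), 46, 47) (215, np.int64(166), 46, 48) (246, np.int64(163), 45, 81) (247, np.int64(164), 46, 82) (248, np.int64(163), 43, 83) (249, np.int64(163), 45, 84) (250, np.int64(163), 46, 85) (251, np.int64(164), 45, 86) (252, np.int64(163), 44, 87) (253, np.int64(164), 46, 89) (254, np.int64(163), 45, 90) (255, np.int64(100), 44, 91) (256, np.int64(99), 45, 92) (257, np.int64(62), 46, 93) (258, np.int64(62), 48, 94) (259, np.int64(62), 52, 95) (260, np.int64(61), 54, 96) (261, np.int64(62), 58, 97) (262, np.int64(62), 61, 99) (263, np.int64(63), 62, 100) (
[... 2399 characters left out ...]
, np.int64(140), 5, 116) (279, np.int64(139), 5, 117) (280, np.int64(140), 6, 118) (281, np.int64(102), 6, 119) (282, np.int64(61), 40, 120) (283, np.int64(62), 43, 121) (284, np.int64(62), 45, 123) (285, np.int64(63), 47, 124) (286, np.int64(63), 50, 125) (287, np.int64(64), 53, 126) (288, np.int64(62), 53, 127) (289, np.int64(62), 56, 128) (290, np.int64(88), 59, 130) (291, np.int64(101), 58, 131) (292, np.int64(102), 58, 132) (293, np.int64(102), 58, 133) (294, np.int64(76), 68, 134) (295, np.int64(69), 70, 135) (296, np.int64(162), 70, 137) (297, np.int64(168), 71, 138) (298, np.int64(167), 71, 139) (299, np.int64(168), 69, 140) (300, np.int64(167), 70, 141) (301, np.int64(168), 72, 142)
```

Emit:
servo_tool([
  {"dp": [0,0,0],"delta_rot": [0,0,0.19],"fingers": 0.6},
  {"dp": [0.077,0.009,0.2],"delta_rot": [0,0,0],"fingers": 0.6},
  {"dp": [0,0,0.24],"delta_rot": [0,0,0],"fingers": 0.6},
  {"dp": [0,0,0.24],"delta_rot": [0,0,0],"fingers": 0.6},
  {"dp": [0,0,0.1],"delta_rot": [0,0,0],"fingers": 0.6},
], force=50)

```text
clock: 2.5
position: [0.4519, 0.1869, 0.1841]
ee_rot: [-0.003, -0.024, 1.0, -0.001]
contact_force: [0.2, -0.2, -1.0]
width: 0.0517
gripper_force: 0.0
```

Emit:
servo_tool([
  {"dp": [0,0,0.1],"delta_rot": [0,0,0],"fingers": 0.6},
  {"dp": [0,0,0.075],"delta_rot": [0,0,0],"fingers": 0.6},
  {"dp": [0,0,0],"delta_rot": [0,0,0],"fingers": 0.6},
])

```text
clock: 2.8
position: [0.4533, 0.1872, 0.151]
ee_rot: [-0.002, -0.025, 1.0, -0.0]
contact_force: [-0.2, 0.5, -0.1]
width: 0.0512
gripper_force: 0.0
```

Run:
```python
from h import *
s=readout.get_state();print(s['clock'],s['position'],s['ee_rot'],s['contact_force'])
im,d,C=grab("wrist","d.png")
```

```text
2.8 [0.45327877 0.18721205 0.15103836] [-2.30380076e-03 -2.45904467e-02  9.99694835e-01 -4.88985945e-04] [-0.18626424  0.48060127 -0.09033466]
```

View pics/d.png

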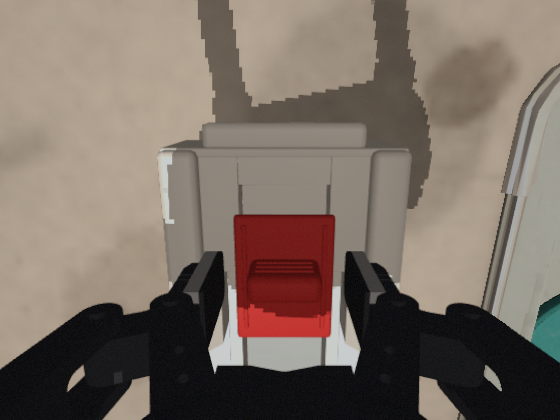

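The fingers straddle the tab, which is at (284,280), and stand clear of the plate. I'll grip and draw it back.

Emit:
servo_tool([
  {"dp": [0,0,0],"delta_rot": [0,0,0],"fingers": 0},
  {"dp": [0,0,0],"delta_rot": [0,0,0],"fingers": 0},
  {"dp": [0,0,0],"delta_rot": [0,0,0],"fingers": 0},
  {"dp": [0,0,0],"delta_rot": [0,0,0],"fingers": 0},
], force=50)

```text
clock: 3.25
position: [0.4553, 0.1874, 0.1541]
ee_rot: [0.001, -0.025, 1.0, -0.0]
contact_force: [-1.1, -1.8, 6.4]
width: 0.0287
gripper_force: 49.6
```

Emit:
servo_tool([
  {"dp": [0.03,0,0],"delta_rot": [0,0,0],"fingers": 0},
  {"dp": [0.03,0,0],"delta_rot": [0,0,0],"fingers": 0},
  {"dp": [0.03,0,0],"delta_rot": [0,0,0],"fingers": 0},
  {"dp": [0.03,0,0],"delta_rot": [0,0,0],"fingers": 0},
  {"dp": [0.02,0,0],"delta_rot": [0,0,0],"fingers": 0},
])

```text
clock: 3.75
position: [0.4275, 0.186, 0.1541]
ee_rot: [0.002, -0.025, 1.0, 0.0]
contact_force: [3.0, -3.2, 5.5]
width: 0.028
gripper_force: 49.6
```

Emit:
servo_tool([
  {"dp": [0.01,0,0],"delta_rot": [0,0,0],"fingers": 0},
  {"dp": [0.005,0,0],"delta_rot": [0,0,0],"fingers": 0},
])

```text
clock: 3.95
position: [0.4246, 0.1859, 0.1541]
ee_rot: [0.002, -0.025, 1.0, 0.0]
contact_force: [3.9, -3.3, 5.2]
width: 0.0286
gripper_force: 49.6
```

Still only friction, so I'll go on to the stop.

Emit:
servo_tool([
  {"dp": [0.008,0,0],"delta_rot": [0,0,0],"fingers": 0},
  {"dp": [0,0,0],"delta_rot": [0,0,0],"fingers": 0},
])

```text
clock: 4.15
position: [0.4244, 0.1859, 0.1541]
ee_rot: [0.004, -0.025, 1.0, 0.0]
contact_force: [4.9, -3.4, 4.3]
width: 0.0285
gripper_force: 49.3
```

Emit:
servo_tool([
  {"dp": [0.008,0,0],"delta_rot": [0,0,0],"fingers": 0},
  {"dp": [0,0,0],"delta_rot": [0,0,0],"fingers": 0},
])

```text
clock: 4.35
position: [0.4242, 0.1859, 0.1542]
ee_rot: [0.005, -0.026, 1.0, 0.0]
contact_force: [7.7, -3.1, 0.3]
width: 0.0282
gripper_force: 49.5
```

Emit:
servo_tool([
  {"dp": [0,0,0],"delta_rot": [0,0,0],"fingers": 0.6},
  {"dp": [0,0,0],"delta_rot": [0,0,0],"fingers": 0.6},
  {"dp": [0,0,-0.15],"delta_rot": [0,0,0],"fingers": 0.6},
  {"dp": [0,0,-0.24],"delta_rot": [0,0,0],"fingers": 0.6},
  {"dp": [0,0,-0.24],"delta_rot": [0,0,0],"fingers": 1},
])

```text
clock: 4.85
position: [0.4187, 0.1858, 0.2793]
ee_rot: [-0.002, -0.025, 1.0, 0.0]
contact_force: [1.3, -0.0, 0.4]
width: 0.0642
gripper_force: 0.0
```

Run:
```python
from h import *
s=readout.get_state();print(s['clock'],s['position'],s['ee_rot'],s['qpos'])
for n in("scene","side"):
    i,d,c=grab(n);P=cloud(d,c).reshape(-1,3)[d.ravel()>0]
    for y in np.arange(-.35,.35,.05):
        o=[]
        for z in(.12,.17,.22,.3,.4):
            m=(P[:,0]>.5)&(abs(P[:,1]-y)<.025)&(abs(P[:,2]-z)<.04)
            o.append(np.round(np.sort(P[m][:,0])[5],2) if m.sum()>8 else 0)
        print(n,round(y,2),o)
im,d,C=grab("scene");P=cloud(d,C);h=cv2.cvtColor(im,cv2.COLOR_RGB2HSV).astype(int)
m=((h[...,0]<6)|(h[...,0]>174))&(h[...,1]>180)&(abs(P[...,0]-.45)<.1)&(abs(P[...,1]-.186)<.06)
print(m.sum(),cv2.minAreaRect(np.float32(plane(np.argwhere(m)[:,::-1],C,.0755)[:,:2]*1000)))
```

```text
4.85 [0.41873559 0.18583631 0.27926466] [-2.17496428e-03 -2.50947452e-02  9.99682711e-01  2.21370002e-05] [ 2.64921246e-01  1.17609632e-01  1.77631557e+00  1.13339943e-03
  1.25188256e+00 -1.35642759e+00]
scene -0.35 [np.float64(0.69), np.float64(0.78), np.float64(0.89), np.float64(0.91), np.float64(0.91)]
scene -0.3 [np.float64(0.69), np.float64(0.77), np.float64(0.89), np.float64(0.91), np.float64(0.91)]
scene -0.25 [np.float64(0.66), np.float64(0.79), np.float64(0.89), 0, 0]
scene -0.2 [np.float64(0.66), np.float64(0.78), np.float64(0.89), np.float64(0.95), 0]
scene -0.15 [np.float64(0.64), np.float64(0.65), np.float64(0.64), np.float64(0.64), np.float64(0.64)]
scene -0.1 [np.float64(0.65), np.float64(0.65), np.float64(0.65), np.float64(0.64), np.float64(0.64)]
scene -0.05 [np.float64(0.67), np.float64(0.87), np.float64(0.89), np.float64(0.92), np.float64(0.65)]
scene -0.0 [np.float64(0.67), np.float64(0.87), np.float64(0.89), np.float64(0.92), np.float64(0.65)]
scene 0.05 [np.float64(0.72), np.float64(0.78), np.float64(0.76), np.float64(0.94), np.float64(0.65)]
scene 0.1 [np.floa
[... 817 characters left out ...]
 [np.float64(0.65), np.float64(0.65), np.float64(0.65), np.float64(0.65), np.float64(0.65)]
side -0.05 [np.float64(0.67), 0, 0, 0, np.float64(0.65)]
side -0.0 [np.float64(0.67), 0, 0, 0, np.float64(0.65)]
side 0.05 [np.float64(0.72), 0, np.float64(0.76), 0, np.float64(0.65)]
side 0.1 [0, 0, np.float64(0.75), 0, np.float64(0.65)]
side 0.15 [np.float64(0.76), np.float64(0.76), np.float64(0.75), 0, np.float64(0.65)]
side 0.2 [np.float64(0.78), np.float64(0.78), 0, 0, np.float64(0.65)]
side 0.25 [np.float64(0.8), 0, 0, 0, np.float64(0.65)]
side 0.3 [np.float64(0.8), 0, 0, 0, np.float64(0.65)]
200 ((430.771240234375, 184.83645629882812), (55.22011184692383, 40.67204666137695), 2.5934276580810547)
```

Emit:
servo_tool([
  {"dp": [0,0,-0.16],"delta_rot": [0,0,1],"fingers": 1},
  {"dp": [0,0,-0.16],"delta_rot": [0,0,1],"fingers": 1},
  {"dp": [0,0,0],"delta_rot": [0,0,1],"fingers": 1},
  {"dp": [0,0,0],"delta_rot": [0,0,1],"fingers": 1},
  {"dp": [0,0,0],"delta_rot": [0,0,1],"fingers": 1},
])

```text
clock: 5.5
position: [0.4191, 0.1858, 0.3411]
ee_rot: [-0.002, 0.225, 0.974, -0.001]
contact_force: [-0.5, 0.1, -0.9]
width: 0.0854
gripper_force: 0.0
```

Emit:
servo_tool([
  {"dp": [0,0,0],"delta_rot": [0,0,1],"fingers": 1},
  {"dp": [0,0,0],"delta_rot": [0,0,1],"fingers": 1},
  {"dp": [0,0,0],"delta_rot": [0,0,1],"fingers": 1},
  {"dp": [0,0,0],"delta_rot": [0,0,1],"fingers": 1},
  {"dp": [0,0,0],"delta_rot": [0,0,1],"fingers": 1},
])

```text
clock: 6.0
position: [0.4191, 0.1858, 0.3406]
ee_rot: [-0.002, 0.459, 0.888, -0.001]
contact_force: [0.3, 0.9, -1.0]
width: 0.0855
gripper_force: 0.0
```

Emit:
servo_tool([
  {"dp": [0,0,0],"delta_rot": [0,0,1],"fingers": 1},
  {"dp": [0,0,0],"delta_rot": [0,0,1],"fingers": 1},
  {"dp": [0,0,0],"delta_rot": [0,0,1],"fingers": 1},
  {"dp": [0,0,0],"delta_rot": [0,0,1],"fingers": 1},
  {"dp": [0,0,0],"delta_rot": [0,0,1],"fingers": 1},
])

```text
clock: 6.5
position: [0.4191, 0.1858, 0.3407]
ee_rot: [-0.002, 0.665, 0.747, -0.002]
contact_force: [-0.0, 0.2, -1.0]
width: 0.0852
gripper_force: 0.0
```

Emit:
servo_tool([
  {"dp": [0,0,0],"delta_rot": [0,0,1],"fingers": 1},
  {"dp": [0,0,0],"delta_rot": [0,0,1],"fingers": 1},
  {"dp": [0,0,0],"delta_rot": [0,0,1],"fingers": 1},
  {"dp": [0,0,0],"delta_rot": [0,0,1],"fingers": 1},
  {"dp": [0,0,0],"delta_rot": [0,0,1],"fingers": 1},
])

```text
clock: 7.0
position: [0.4191, 0.1858, 0.3407]
ee_rot: [-0.001, 0.829, 0.56, -0.002]
contact_force: [-0.6, -0.0, 0.8]
width: 0.0856
gripper_force: 0.0
```

Emit:
servo_tool([
  {"dp": [0,0,0],"delta_rot": [0,0,1],"fingers": 1},
  {"dp": [0,0,0],"delta_rot": [0,0,1],"fingers": 1},
  {"dp": [0,0,0],"delta_rot": [0,0,1],"fingers": 1},
  {"dp": [0,0,0],"delta_rot": [0,0,1],"fingers": 1},
  {"dp": [0,0,0],"delta_rot": [0,0,1],"fingers": 1},
])

```text
clock: 7.5
position: [0.4191, 0.1858, 0.3406]
ee_rot: [-0.001, 0.941, 0.337, -0.002]
contact_force: [0.6, -0.1, 0.3]
width: 0.0856
gripper_force: 0.0
```

Emit:
servo_tool([
  {"dp": [0,0,0],"delta_rot": [0,0,0.8],"fingers": 1},
  {"dp": [0,0,0],"delta_rot": [0,0,0],"fingers": 1},
])

```text
clock: 7.7
position: [0.4192, 0.1857, 0.3409]
ee_rot: [-0.0, 0.954, 0.301, -0.002]
contact_force: [0.4, 0.2, 0.1]
width: 0.0853
gripper_force: 0.0
```

```bash
cat > go.py <<'E'
from h import *
import sys
# tool-axis units for a world target
def to(x,y,z):
    s=readout.get_state();q=s["ee_rot"];R=Ro.from_quat([q[1],q[2],q[3],q[0]]).as_matrix()
    print(s['clock'],'pos',s['position'].round(4),'yawY',np.degrees(np.arctan2(R[1,1],R[0,1])).round(2),'tilt',R[:,2].round(4),'q',s['qpos'].round(2))
    print('units',(R.T@(np.array([x,y,z])-s['position'])/.2).round(3))
if __name__=="__main__":to(*map(float,sys.argv[1:]))
E
python3 go.py .488 -.263 .3
```

```text
7.7 pos [0.4192 0.1857 0.3409] yawY -54.93 tilt [-4.5e-03 -6.0e-04 -1.0e+00] q [0.26 0.08 1.66 0.   1.4  1.22]
units [-1.007  2.034  0.204]
```

Emit:
servo_tool([
  {"dp": [-0.1,0.203,0.02],"delta_rot": [0,0,0],"fingers": 1},
  {"dp": [-0.1,0.203,0.02],"delta_rot": [0,0,0],"fingers": 1},
  {"dp": [-0.1,0.203,0.02],"delta_rot": [0,0,0],"fingers": 1},
  {"dp": [-0.1,0.203,0.02],"delta_rot": [0,0,0],"fingers": 1},
  {"dp": [-0.1,0.203,0.02],"delta_rot": [0,0,0],"fingers": 1},
])

```text
clock: 8.2
position: [0.4544, -0.0391, 0.3216]
ee_rot: [-0.001, 0.953, 0.302, -0.001]
contact_force: [0.5, 0.1, 0.4]
width: 0.0853
gripper_force: 0.0
```

Emit:
servo_tool([
  {"dp": [-0.1,0.203,0.02],"delta_rot": [0,0,0],"fingers": 1},
  {"dp": [-0.1,0.203,0.02],"delta_rot": [0,0,0],"fingers": 1},
  {"dp": [-0.1,0.203,0.02],"delta_rot": [0,0,0],"fingers": 1},
  {"dp": [-0.1,0.203,0.02],"delta_rot": [0,0,0],"fingers": 1},
  {"dp": [-0.1,0.203,0.02],"delta_rot": [0,0,0],"fingers": 1},
])

```text
clock: 8.7
position: [0.4893, -0.2627, 0.3013]
ee_rot: [-0.001, 0.953, 0.302, -0.001]
contact_force: [0.6, 0.8, -0.4]
width: 0.0855
gripper_force: 0.0
```

Emit:
servo_tool([
  {"dp": [0,0,0],"delta_rot": [0,0,0],"fingers": 1},
])

```text
clock: 8.8
position: [0.49, -0.2663, 0.3003]
ee_rot: [-0.0, 0.954, 0.3, -0.001]
contact_force: [-0.6, 0.8, -0.6]
width: 0.0855
gripper_force: 0.0
```

Run:
```python
from h import *
import go; go.to(.488,-.263,.3)
im,d,C=grab("wrist","e.png");P=cloud(d,C);h=cv2.cvtColor(im,cv2.COLOR_RGB2HSV).astype(int)
m=((h[...,0]>45)&(h[...,0]<80)&(h[...,1]>120)&(P[...,2]<.04)).astype(np.uint8)
k,l,st,ce=cv2.connectedComponentsWithStats(m);i=1+st[1:,4].argmax();print(st[i]);m=(l==i)
print('z',np.percentile(P[m][:,2],[5,50,95]))
px=np.argwhere(m)[:,::-1]
r=cv2.minAreaRect(np.float32(plane(px,C,.012)[:,:2]*1000));print(r,cv2.boxPoints(r))
```

```text
8.8 pos [ 0.49   -0.2663  0.3003] yawY -55.12 tilt [-2.3e-03 -7.0e-04 -1.0e+00] q [-0.62  0.25  1.55 -0.    1.34  0.34]
units [ 0.001 -0.019  0.002]
[ 253  121   57  107 1581]
z [0.01067907 0.01228216 0.01352109]
((486.5726623535156, -264.4313049316406), (109.76502990722656, 56.037899017333984), 33.587921142578125) [[ 425.35294 -271.45233]
 [ 456.35397 -318.13403]
 [ 547.79236 -257.41028]
 [ 516.7914  -210.72858]]
```

View pics/e.png

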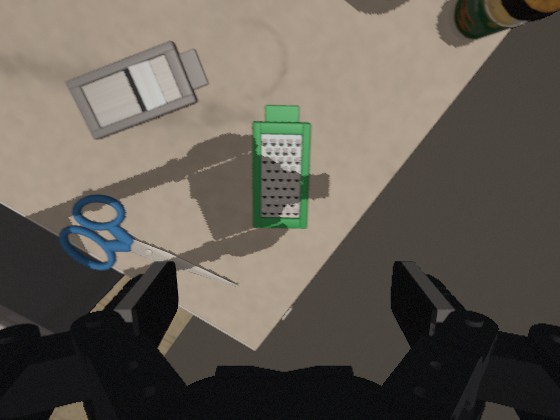

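The wrist view shows the green frame at (253–310, 121–228), with its tongue at (282,113). The slicing insert is well clear at (130,90). Descending on the green one.

Emit:
servo_tool([
  {"dp": [-0.009,-0.017,0.1],"delta_rot": [0,0,0.22],"fingers": 1},
  {"dp": [0,0,0.23],"delta_rot": [0,0,0],"fingers": 1},
  {"dp": [0,0,0.23],"delta_rot": [0,0,0],"fingers": 1},
  {"dp": [0,0,0.23],"delta_rot": [0,0,0],"fingers": 1},
  {"dp": [0,0,0.15],"delta_rot": [0,0,0],"fingers": 1},
])

```text
clock: 9.35
position: [0.4843, -0.2565, 0.1116]
ee_rot: [-0.003, 0.956, 0.292, -0.002]
contact_force: [0.2, 1.1, 0.1]
width: 0.0855
gripper_force: 0.0
```

Emit:
servo_tool([
  {"dp": [0,0,0.1],"delta_rot": [0,0,0],"fingers": 1},
  {"dp": [0,0,0.06],"delta_rot": [0,0,0],"fingers": 1},
  {"dp": [0,0,0],"delta_rot": [0,0,0],"fingers": 1},
])

```text
clock: 9.65
position: [0.4854, -0.2579, 0.0814]
ee_rot: [-0.002, 0.957, 0.291, -0.001]
contact_force: [-0.5, 0.5, 1.3]
width: 0.0855
gripper_force: 0.0
```

Run:
```python
from h import *
import go; go.to(.4866,-.2644,.079);print(readout.get_state()['contact_force'])
im,d,C=grab("wrist","f.png")
P=cloud(d,C)
for u in (0,1):
    c=slice(60,280) if u==0 else slice(280,500)
    q=P[150:,c].reshape(-1,3);dd=d[150:,c].ravel();m=(dd>0)&(dd<.17);print(np.percentile(q[m][:,2],[0,1,5]) if m.any() else 0)
```

```text
9.65 pos [ 0.4854 -0.2579  0.0814] yawY -56.12 tilt [-0.0034  0.0029 -1.    ] q [-0.62  0.46  1.86  0.    0.83  0.36]
units [-0.013  0.03   0.012]
[-0.51649269  0.47232545  1.2676416 ]
[-0.00190847 -0.00089826 -0.00041574]
[-0.0018515  -0.00068555 -0.00018536]
```

View pics/f.png

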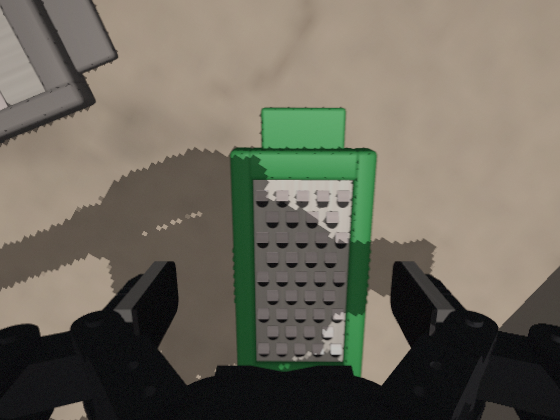

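Run:
```python
from h import *
import go
im,d,C=grab("wrist");P=cloud(d,C)
c=plane([(232,150),(375,150),(237,340),(366,340)],C,.012)[:,:2];print(c)
e=np.array([np.cos(np.radians(33.6)),np.sin(np.radians(33.6))])
for a,b in((0,2),(1,3)):print(np.degrees(np.arctan2(*(c[a]-c[b])[::-1])))
print("centre",(c[0]+c[1])/2-.055*e, np.linalg.norm(c[0]-c[1]),np.linalg.norm(c[2]-c[3]))
```

```text
[[ 0.51715661 -0.21315232]
 [ 0.54842353 -0.25969211]
 [ 0.44502345 -0.26041313]
 [ 0.47787401 -0.30914343]]
33.23235523717897
35.028331748246764
centre [ 0.4869794  -0.26685875] 0.05606757082112923 0.05876904289414959
```

Emit:
servo_tool([
  {"dp": [-0.015,0.035,0.005],"delta_rot": [0,0,0],"fingers": 1},
  {"dp": [0,0,0],"delta_rot": [0,0,0],"fingers": 0},
  {"dp": [0,0,0],"delta_rot": [0,0,0],"fingers": 0},
  {"dp": [0,0,0],"delta_rot": [0,0,0],"fingers": 0},
  {"dp": [0,0,0],"delta_rot": [0,0,0],"fingers": 0},
], force=60)

```text
clock: 10.25
position: [0.4887, -0.2677, 0.0843]
ee_rot: [0.001, 0.957, 0.29, 0.001]
contact_force: [-3.1, 3.8, 17.1]
width: 0.0281
gripper_force: 7.6
```

```bash
python3 go.py .4868 -.2655 .2
```

```text
10.25 pos [ 0.4887 -0.2677  0.0843] yawY -56.23 tilt [ 0.0026 -0.0014 -1.    ] q [-0.63  0.46  1.84  0.    0.84  0.35]
units [-0.001 -0.013 -0.579]
```

The fingers slid over the top of the frame because their open tips were too high. I'll lift, reopen and look again.

Emit:
servo_tool([
  {"dp": [0,0,-0.1],"delta_rot": [0,0,0],"fingers": 0},
  {"dp": [0,0,-0.2],"delta_rot": [0,0,0],"fingers": 0.85},
  {"dp": [0,0,-0.2],"delta_rot": [0,0,0],"fingers": 0.85},
  {"dp": [0,0,0],"delta_rot": [0,0,0],"fingers": 0.85},
  {"dp": [0,0,0],"delta_rot": [0,0,0],"fingers": 0.85},
])

```text
clock: 10.75
position: [0.4881, -0.2673, 0.183]
ee_rot: [0.001, 0.957, 0.291, 0.001]
contact_force: [-0.6, 0.2, -0.5]
width: 0.0696
gripper_force: 0.0
```

```bash
cat > ins.py <<'E'
from h import *
import go
im,d,C=grab("wrist");P=cloud(d,C);h=cv2.cvtColor(im,cv2.COLOR_RGB2HSV).astype(int)
m=((h[...,0]>45)&(h[...,0]<80)&(h[...,1]>100)&(P[...,2]<.04)).astype(np.uint8)
k,l,st,ce=cv2.connectedComponentsWithStats(m);i=1+st[1:,4].argmax();m=(l==i);print(st[i])
top=m&(P[...,2]>.0095)
q=P[top];print('z',np.percentile(q[:,2],[5,50,95]))
r=cv2.minAreaRect(np.float32(plane(np.argwhere(top)[:,::-1],C,.012)[:,:2]*1000));print(r)
go.to(r[0][0]/1000,r[0][1]/1000,.067)
E
python3 ins.py
```

```text
[ 237  104   85  175 6466]
z [0.01101934 0.01228707 0.01341816]
((486.0134582519531, -265.2550048828125), (108.98381042480469, 57.492279052734375), 33.819183349609375)
10.8 pos [ 0.4874 -0.2668  0.1817] yawY -56.21 tilt [-4.e-04  5.e-04 -1.e+00] q [-0.63  0.34  1.73  0.    1.07  0.35]
units [-0.001 -0.01   0.573]
```

Emit:
servo_tool([
  {"dp": [-0.001,-0.01,0.2],"delta_rot": [0,0,0],"fingers": 0.85},
  {"dp": [0,0,0.2],"delta_rot": [0,0,0],"fingers": 0.85},
  {"dp": [0,0,0.08],"delta_rot": [0,0,0],"fingers": 0.85},
  {"dp": [0,0,0],"delta_rot": [0,0,0],"fingers": 0.85},
])

```text
clock: 11.2
position: [0.4838, -0.2637, 0.0816]
ee_rot: [-0.004, 0.957, 0.291, -0.003]
contact_force: [-0.4, -0.1, -0.2]
width: 0.0727
gripper_force: 0.0
```

```bash
python3 go.py .486 -.2653 .067
```

```text
11.2 pos [ 0.4838 -0.2637  0.0816] yawY -56.22 tilt [-0.0083  0.0061 -0.9999] q [-0.63  0.46  1.85  0.    0.84  0.36]
units [0.005 0.014 0.073]
```

Emit:
servo_tool([
  {"dp": [0,0,0.04],"delta_rot": [0,0,0],"fingers": 0.85},
  {"dp": [0,0,0.03],"delta_rot": [0,0,0],"fingers": 0.85},
  {"dp": [0,0,0],"delta_rot": [0,0,0],"fingers": 0.85},
  {"dp": [0,0,0],"delta_rot": [0,0,0],"fingers": 0.85},
])

```text
clock: 11.6
position: [0.4869, -0.2658, 0.0724]
ee_rot: [0.0, 0.957, 0.291, 0.0]
contact_force: [0.3, 0.1, -0.5]
width: 0.0724
gripper_force: 0.0
```

```bash
python3 go.py .486 -.2653 .067; python3 -c "
from h import *
print(readout.get_state()['contact_force'])"
```

```text
11.6 pos [ 0.4869 -0.2658  0.0724] yawY -56.21 tilt [ 9.e-04 -5.e-04 -1.e+00] q [-0.63  0.47  1.86  0.    0.81  0.36]
units [-0.002 -0.005  0.027]
[ 0.28461877  0.07529825 -0.45592487]
```

Emit:
servo_tool([
  {"dp": [0,0,0.022],"delta_rot": [0,0,0],"fingers": 0.85},
  {"dp": [0,0,0],"delta_rot": [0,0,0],"fingers": 0.85},
  {"dp": [0,0,0],"delta_rot": [0,0,0],"fingers": 0},
  {"dp": [0,0,0],"delta_rot": [0,0,0],"fingers": 0},
  {"dp": [0,0,0],"delta_rot": [0,0,0],"fingers": 0},
], force=60)

```text
clock: 12.1
position: [0.4868, -0.2657, 0.0685]
ee_rot: [0.0, 0.957, 0.291, 0.0]
contact_force: [-0.9, 1.8, 6.1]
width: 0.0566
gripper_force: 67.0
```

Emit:
servo_tool([
  {"dp": [0,0,-0.1],"delta_rot": [0,0,0],"fingers": 0},
  {"dp": [0,0,-0.2],"delta_rot": [0,0,0],"fingers": 0},
  {"dp": [0,0,-0.2],"delta_rot": [0,0,1],"fingers": 0},
  {"dp": [0,0,-0.2],"delta_rot": [0,0,1],"fingers": 0},
  {"dp": [0,0,0],"delta_rot": [0,0,1],"fingers": 0},
])

```text
clock: 12.6
position: [0.4892, -0.2674, 0.2136]
ee_rot: [0.004, 0.99, 0.142, 0.004]
contact_force: [1.5, -0.6, -0.4]
width: 0.0564
gripper_force: 64.1
```

Emit:
servo_tool([
  {"dp": [0,0,0],"delta_rot": [0,0,1],"fingers": 0},
  {"dp": [0,0,0],"delta_rot": [0,0,1],"fingers": 0},
  {"dp": [0,0,0],"delta_rot": [0,0,0.4],"fingers": 0},
  {"dp": [0,0,0],"delta_rot": [0,0,0],"fingers": 0},
])

```text
clock: 13.0
position: [0.4864, -0.2655, 0.2075]
ee_rot: [-0.0, 1.0, 0.025, -0.0]
contact_force: [-0.3, 0.0, -0.8]
width: 0.0561
gripper_force: 64.1
```

```bash
python3 go.py .5197 .1905 .205
```

```text
13.0 pos [ 0.4864 -0.2655  0.2075] yawY -87.14 tilt [-1.e-04  1.e-04 -1.e+00] q [-0.63  0.32  1.7   0.    1.13  0.9 ]
units [ 0.28  -2.269  0.013]
```

Emit:
servo_tool([
  {"dp": [0.028,-0.15,0],"delta_rot": [0,0,0],"fingers": 0},
  {"dp": [0.028,-0.24,0],"delta_rot": [0,0,0],"fingers": 0},
  {"dp": [0.028,-0.24,0],"delta_rot": [0,0,0],"fingers": 0},
  {"dp": [0.028,-0.24,0],"delta_rot": [0,0,0],"fingers": 0},
  {"dp": [0.028,-0.24,0],"delta_rot": [0,0,0],"fingers": 0},
])

```text
clock: 13.5
position: [0.5033, -0.0408, 0.2076]
ee_rot: [-0.0, 1.0, 0.025, 0.0]
contact_force: [-0.2, 0.4, -0.1]
width: 0.0561
gripper_force: 64.1
```

Emit:
servo_tool([
  {"dp": [0.028,-0.24,0],"delta_rot": [0,0,0],"fingers": 0},
  {"dp": [0.028,-0.24,0],"delta_rot": [0,0,0],"fingers": 0},
  {"dp": [0.028,-0.24,0],"delta_rot": [0,0,0],"fingers": 0},
  {"dp": [0.028,-0.24,0],"delta_rot": [0,0,0],"fingers": 0},
  {"dp": [0.028,-0.2,0],"delta_rot": [0,0,0],"fingers": 0},
])

```text
clock: 14.0
position: [0.5195, 0.1932, 0.2076]
ee_rot: [-0.0, 1.0, 0.026, 0.0]
contact_force: [1.0, 0.6, -1.2]
width: 0.0562
gripper_force: 64.1
```

Emit:
servo_tool([
  {"dp": [0,0,0],"delta_rot": [0,0,0],"fingers": 0},
  {"dp": [0,0,0],"delta_rot": [0,0,0],"fingers": 0},
  {"dp": [0,0,0],"delta_rot": [0,0,0],"fingers": 0},
])

```text
clock: 14.3
position: [0.5196, 0.1898, 0.2073]
ee_rot: [0.0, 1.0, 0.025, -0.0]
contact_force: [0.1, -0.3, -0.7]
width: 0.0563
gripper_force: 64.2
```

```bash
python3 go.py .5197 .1905 .145
python3 - <<'E'
from h import *
im,d,C=grab("wrist","g.png");P=cloud(d,C);h=cv2.cvtColor(im,cv2.COLOR_RGB2HSV).astype(int)
m=((h[...,0]>45)&(h[...,0]<80)&(h[...,1]>100)&(d<.3)&(P[...,2]>.1));q=P[m];print(m.sum(),np.percentile(q[:,2],[5,50,95]))
hi=m&(abs(P[...,2]-np.percentile(q[:,2],70))<.003);print(cv2.minAreaRect(np.float32(P[hi][:,:2]*1000)))
p=np.argwhere(m)[:,::-1];print(p.min(0),p.max(0))
# heights along the frame: near/far
e=np.array([.99876,.0497]);sx=q[:,:2]@e
for a in np.linspace(sx.min(),sx.max(),8)[:-1]:
    k=(sx>=a)&(sx<a+.018);print(round(a,3),np.percentile(q[k][:,2],80).round(4),end='; ')
E
```

```text
14.3 pos [0.5196 0.1898 0.2073] yawY -87.14 tilt [-7.e-04 -7.e-04 -1.e+00] q [ 0.22  0.32  1.7  -0.    1.13  1.75]
units [ 0.001 -0.004  0.312]
18056 [0.1435999  0.15078611 0.1521003 ]
((527.549072265625, 190.0782012939453), (92.95568084716797, 59.21603012084961), 2.7714200019836426)
[ 1 99] [559 419]
0.49 0.1516; 0.505 0.1516; 0.521 0.1517; 0.536 0.1518; 0.552 0.1516; 0.567 0.1515; 0.583 0.1447;
```

View pics/g.png

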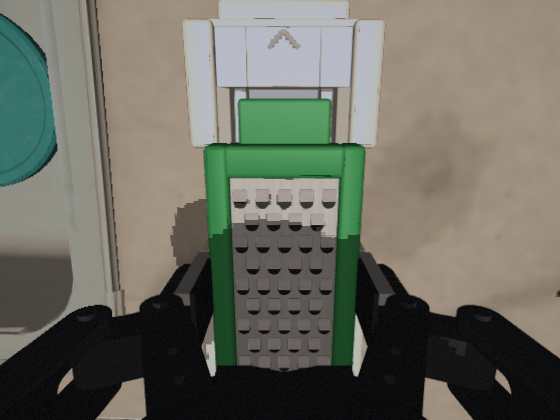

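Run:
```python
from h import *
im,d,C=grab("wrist");P=cloud(d,C)
e=np.array([.99876,.0497]);n=np.array([-.0497,.99876]);o=np.array([.541,.1916])
reg=np.zeros(d.shape,bool);reg[20:145,150:420]=1
m=reg&(abs(P[...,2]-.076)<.002);q=(P[m][:,:2]-o)
print('rim lateral',np.percentile(q@n,[0,1,99,100]),'x',np.percentile(q@e,[1,99]))
g=cv2.cvtColor(im,cv2.COLOR_RGB2GRAY).astype(int)
for u in(236,333):
  print([(v,int(g[v,u]),round(1000*P[v,u,2]),round(1000*(P[v,u,:2]-o)@e,1)) for v in range(80,96)])
m=reg&(abs(P[...,2]-.070)<.002)&(np.abs((P[...,:2]-o)@n)<.03);q=(P[m][:,:2]-o)
print('deck x',np.percentile(q@e,[0,1,5,50,99]))
```

```text
rim lateral [-0.05283369 -0.05208796  0.05135107  0.05216275] x [0.02644806 0.08786298]
[(80, 187, 70, np.float64(59.9)), (81, 187, 70, np.float64(59.4)), (82, 187, 71, np.float64(58.8)), (83, 187, 69, np.float64(58.4)), (84, 187, 70, np.float64(57.9)), (85, 187, 69, np.float64(57.4)), (86, 174, 70, np.float64(56.8)), (87, 116, 70, np.float64(56.3)), (88, 86, 60, np.float64(56.2)), (89, 125, 58, np.float64(55.8)), (90, 125, 59, np.float64(55.2)), (91, 151, 57, np.float64(54.7)), (92, 187, 59, np.float64(54.1)), (93, 187, 57, np.float64(53.6)), (94, 187, 58, np.float64(53.0)), (95, 187, 59, np.float64(52.4))]
[(80, 187, 70, np.float64(59.9)), (81, 187, 70, np.float64(59.4)), (82, 187, 70, np.float64(58.9)), (83, 188, 70, np.float64(58.4)), (84, 187, 71, np.float64(57.8)), (85, 187, 72, np.float64(57.3)), (86, 175, 71, np.float64(56.8)), (87, 123, 70, np.float64(56.3)), (88, 66, 61, np.float64(56.2)), (89, 69, 53, np.float64(56.0)), (90, 72, 53, np.float64(55.4)), (91, 71, 54, np.float64(54.8)), (92, 72, 54, np.float64(54.3)), (93, 69, 53, np.float64(53.7)), (94, 70, 55, np.float64(53.1)), (95, 70, 54, np.float64(52.6))]
deck x [0.05621925 0.05633477 0.0578505  0.07352708 0.08937234]
```

The insert is held level, with its tongue at (285,120) in line with the slot and short of the far deck's edge at row 87. Lowering.

Emit:
servo_tool([
  {"dp": [0,-0.003,0.12],"delta_rot": [0,0,0],"fingers": 0},
  {"dp": [0,0,0.12],"delta_rot": [0,0,0],"fingers": 0},
  {"dp": [0,0,0.09],"delta_rot": [0,0,0],"fingers": 0},
  {"dp": [0,0,0],"delta_rot": [0,0,0],"fingers": 0},
  {"dp": [0,0,0],"delta_rot": [0,0,0],"fingers": 0},
])

```text
clock: 14.9
position: [0.5201, 0.1903, 0.1417]
ee_rot: [0.0, 1.0, 0.024, -0.0]
contact_force: [0.7, 0.4, -1.6]
width: 0.0561
gripper_force: 64.2
```

Emit:
servo_tool([
  {"dp": [0,0,0.03],"delta_rot": [0,0,0],"fingers": 0},
  {"dp": [0,0,0.03],"delta_rot": [0,0,0],"fingers": 0},
  {"dp": [0,0,0],"delta_rot": [0,0,0],"fingers": 0},
])

```text
clock: 15.2
position: [0.5196, 0.1911, 0.1292]
ee_rot: [0.0, 1.0, 0.025, -0.0]
contact_force: [0.3, -0.2, 0.1]
width: 0.0561
gripper_force: 64.2
```

Emit:
servo_tool([
  {"dp": [0,0,0.015],"delta_rot": [0,0,0],"fingers": 0},
  {"dp": [0,0,0.005],"delta_rot": [0,0,0],"fingers": 0},
  {"dp": [0,0,0],"delta_rot": [0,0,0],"fingers": 0},
])

```text
clock: 15.5
position: [0.5202, 0.1913, 0.1264]
ee_rot: [-0.0, 1.0, 0.025, 0.001]
contact_force: [-1.3, 0.0, 5.1]
width: 0.0564
gripper_force: 66.3
```

Seated on the ledges. Sliding home.

Emit:
servo_tool([
  {"dp": [0.025,0,0],"delta_rot": [0,0,0],"fingers": 0},
  {"dp": [0.025,0,0],"delta_rot": [0,0,0],"fingers": 0},
  {"dp": [0.025,0,0],"delta_rot": [0,0,0],"fingers": 0},
  {"dp": [0,0,0],"delta_rot": [0,0,0],"fingers": 0},
])

```text
clock: 15.9
position: [0.5335, 0.1919, 0.1263]
ee_rot: [0.0, 1.0, 0.025, -0.002]
contact_force: [-4.6, -0.8, 8.4]
width: 0.0567
gripper_force: 67.1
```

Emit:
servo_tool([
  {"dp": [0.02,0,0],"delta_rot": [0,0,0],"fingers": 0},
  {"dp": [0.015,0,0],"delta_rot": [0,0,0],"fingers": 0},
  {"dp": [0,0,0],"delta_rot": [0,0,0],"fingers": 0},
])

```text
clock: 16.2
position: [0.54, 0.1923, 0.1264]
ee_rot: [0.0, 1.0, 0.025, -0.002]
contact_force: [-5.7, -0.8, 9.7]
width: 0.0565
gripper_force: 67.2
```

Emit:
servo_tool([
  {"dp": [0.015,0,0],"delta_rot": [0,0,0],"fingers": 0},
  {"dp": [0,0,0],"delta_rot": [0,0,0],"fingers": 0},
])

```text
clock: 16.4
position: [0.5428, 0.1924, 0.1264]
ee_rot: [0.0, 1.0, 0.025, -0.002]
contact_force: [-6.2, -0.1, 9.0]
width: 0.0563
gripper_force: 67.3
```

Emit:
servo_tool([
  {"dp": [0.01,0,0],"delta_rot": [0,0,0],"fingers": 0},
  {"dp": [0,0,0],"delta_rot": [0,0,0],"fingers": 0},
])

```text
clock: 16.6
position: [0.5434, 0.1925, 0.1263]
ee_rot: [0.0, 1.0, 0.025, -0.004]
contact_force: [-9.0, 0.4, 12.3]
width: 0.0566
gripper_force: 67.6
```

Emit:
servo_tool([
  {"dp": [0.015,0,0],"delta_rot": [0,0,0],"fingers": 0},
  {"dp": [0,0,0],"delta_rot": [0,0,0],"fingers": 0},
])

```text
clock: 16.8
position: [0.5439, 0.1925, 0.1263]
ee_rot: [0.0, 1.0, 0.025, -0.007]
contact_force: [-15.3, -0.2, 17.3]
width: 0.0567
gripper_force: 68.2
```

```bash
python3 go.py .5434 .1925 .3
python3 - <<'E'
from h import *
im,d,C=grab("wrist","i.png")
E
```

```text
16.8 pos [0.5439 0.1925 0.1263] yawY -87.15 tilt [-0.0136 -0.0013 -0.9999] q [0.22 0.43 1.74 0.   0.98 1.74]
units [-0.014  0.    -0.868]
```

View pics/i.png

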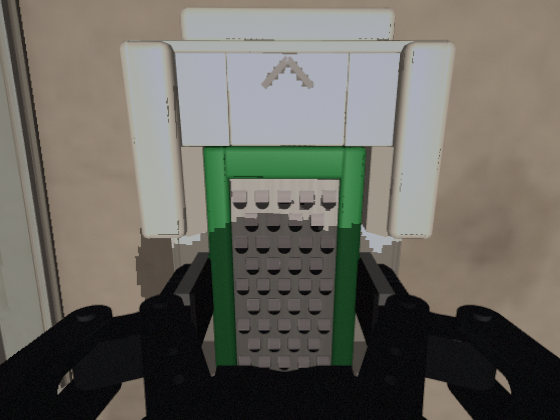

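The frame's far end meets the deck edge at row 148 and the tongue is hidden under the deck, so the insert is home. Releasing and moving to the tab.

Emit:
servo_tool([
  {"dp": [-0.012,0,0],"delta_rot": [0,0,0],"fingers": 0},
  {"dp": [0,0,0],"delta_rot": [0,0,0],"fingers": 0.85},
  {"dp": [0,0,0],"delta_rot": [0,0,0],"fingers": 0.85},
  {"dp": [0,0,-0.1],"delta_rot": [0,0,0],"fingers": 0.85},
  {"dp": [0,0,-0.24],"delta_rot": [0,0,0],"fingers": 0.85},
])

```text
clock: 17.35
position: [0.5457, 0.192, 0.1901]
ee_rot: [0.001, 1.0, 0.025, -0.004]
contact_force: [0.1, 0.8, 0.7]
width: 0.0729
gripper_force: 0.0
```

Emit:
servo_tool([
  {"dp": [-0.2,0,-0.06],"delta_rot": [0,0,0],"fingers": 0.6},
  {"dp": [-0.2,0,0],"delta_rot": [0,0,0],"fingers": 0.6},
  {"dp": [-0.19,0,0],"delta_rot": [0,0,0],"fingers": 0.6},
  {"dp": [0,0,0],"delta_rot": [0,0,0],"fingers": 0.6},
  {"dp": [0,0,0],"delta_rot": [0,0,0],"fingers": 0.6},
])

```text
clock: 17.85
position: [0.43, 0.1869, 0.2059]
ee_rot: [-0.0, 1.0, 0.025, 0.001]
contact_force: [0.6, -0.2, 0.5]
width: 0.0511
gripper_force: 0.0
```

```bash
python3 go.py .4236 .1858 .154
python3 - <<'E'
from h import *
for n in("wrist","scene"):
    im,d,C=grab(n);P=cloud(d,C);h=cv2.cvtColor(im,cv2.COLOR_RGB2HSV).astype(int)
    H,S=h[...,0],h[...,1];near=(abs(P[...,0]-.5)<.15)&(abs(P[...,1]-.19)<.07)&(P[...,2]>.04)&(P[...,2]<.105)
    for nm,m,z in(("red",near&((H<8)|(H>172))&(S>150),.0755),("green",near&(H>45)&(H<80)&(S>100),.070)):
        if m.sum()>20: print(n,nm,m.sum(),P[m][:,2].min().round(3),np.percentile(P[m][:,2],[50,98]).round(4),cv2.minAreaRect(np.float32(plane(np.argwhere(m)[:,::-1],C,z)[:,:2]*1000)))
E
```

```text
17.85 pos [0.43   0.1869 0.2059] yawY -87.12 tilt [ 2.4e-03  6.0e-04 -1.0e+00] q [ 0.26  0.2   1.88 -0.    1.06  1.78]
units [-0.033  0.004  0.26 ]
wrist red 6896 0.069 [0.0761 0.0963] ((430.0834655761719, 185.97787475585938), (59.13521194458008, 43.09458923339844), 2.8393280506134033)
wrist green 5373 0.051 [0.0702 0.0717] ((519.1725463867188, 191.3188018798828), (62.10749435424805, 57.8603630065918), 2.93021297454834)
scene red 542 0.072 [0.0769 0.0972] ((429.7296447753906, 185.2422637939453), (57.35149002075195, 42.914424896240234), 3.306229591369629)
scene green 313 0.063 [0.0708 0.0735] ((539.2243041992188, 190.38455200195312), (110.85472869873047, 57.08327102661133), 2.7004475593566895)
```

Emit:
servo_tool([
  {"dp": [-0.026,0.004,0.12],"delta_rot": [0,0,0],"fingers": 0.6},
  {"dp": [0,0,0.1],"delta_rot": [0,0,0],"fingers": 0.6},
  {"dp": [0,0,0.03],"delta_rot": [0,0,0],"fingers": 0.6},
  {"dp": [0,0,0],"delta_rot": [0,0,0],"fingers": 0.6},
  {"dp": [0,0,0],"delta_rot": [0,0,0],"fingers": 0.6},
], force=50)

```text
clock: 18.45
position: [0.4257, 0.1858, 0.1559]
ee_rot: [-0.0, 1.0, 0.025, 0.001]
contact_force: [-0.0, 0.3, -0.1]
width: 0.0511
gripper_force: 0.0
```

Emit:
servo_tool([
  {"dp": [0,0,0],"delta_rot": [0,0,0],"fingers": 0},
  {"dp": [0,0,0],"delta_rot": [0,0,0],"fingers": 0},
  {"dp": [0,0,0],"delta_rot": [0,0,0],"fingers": 0},
  {"dp": [0,0,0],"delta_rot": [0,0,0],"fingers": 0},
])

```text
clock: 18.85
position: [0.4252, 0.1857, 0.1565]
ee_rot: [-0.0, 1.0, 0.025, 0.001]
contact_force: [0.7, -0.1, 6.6]
width: 0.0281
gripper_force: 49.3
```

Emit:
servo_tool([
  {"dp": [0.03,0,0],"delta_rot": [0,0,0],"fingers": 0},
  {"dp": [0.03,0,0],"delta_rot": [0,0,0],"fingers": 0},
  {"dp": [0.03,0,0],"delta_rot": [0,0,0],"fingers": 0},
  {"dp": [0.03,0,0],"delta_rot": [0,0,0],"fingers": 0},
  {"dp": [0.03,0,0],"delta_rot": [0,0,0],"fingers": 0},
])

```text
clock: 19.35
position: [0.4543, 0.1872, 0.1564]
ee_rot: [-0.0, 1.0, 0.025, -0.0]
contact_force: [-1.7, -0.8, 8.6]
width: 0.028
gripper_force: 49.6
```

Emit:
servo_tool([
  {"dp": [0.02,0,0],"delta_rot": [0,0,0],"fingers": 0},
  {"dp": [0.015,0,0],"delta_rot": [0,0,0],"fingers": 0},
  {"dp": [0,0,0],"delta_rot": [0,0,0],"fingers": 0},
])

```text
clock: 19.65
position: [0.4614, 0.1875, 0.1564]
ee_rot: [-0.0, 1.0, 0.025, 0.0]
contact_force: [-1.3, -1.1, 7.4]
width: 0.0282
gripper_force: 49.6
```

Emit:
servo_tool([
  {"dp": [0.01,0,0],"delta_rot": [0,0,0],"fingers": 0},
  {"dp": [0,0,0],"delta_rot": [0,0,0],"fingers": 0},
])

```text
clock: 19.85
position: [0.4617, 0.1875, 0.1564]
ee_rot: [-0.0, 1.0, 0.025, -0.002]
contact_force: [-5.1, -0.7, 11.4]
width: 0.0281
gripper_force: 49.9
```

Emit:
servo_tool([
  {"dp": [0.012,0,0],"delta_rot": [0,0,0],"fingers": 0},
  {"dp": [0,0,0],"delta_rot": [0,0,0],"fingers": 0},
])

```text
clock: 20.05
position: [0.462, 0.1875, 0.1563]
ee_rot: [0.0, 1.0, 0.025, -0.004]
contact_force: [-9.8, -0.9, 15.0]
width: 0.0284
gripper_force: 50.3
```

Emit:
servo_tool([
  {"dp": [-0.015,0,0],"delta_rot": [0,0,0],"fingers": 0},
  {"dp": [0,0,0],"delta_rot": [0,0,0],"fingers": 0.6},
  {"dp": [0,0,0],"delta_rot": [0,0,0],"fingers": 0.6},
  {"dp": [0,0,-0.15],"delta_rot": [0,0,0],"fingers": 0.6},
  {"dp": [0,0,-0.24],"delta_rot": [0,0,0],"fingers": 0.6},
])

```text
clock: 20.55
position: [0.461, 0.187, 0.2313]
ee_rot: [0.001, 1.0, 0.025, -0.004]
contact_force: [1.2, 0.6, -0.1]
width: 0.0513
gripper_force: 0.0
```

Emit:
servo_tool([
  {"dp": [-0.1,0,-0.24],"delta_rot": [0,0,0],"fingers": 1},
  {"dp": [0,0,-0.1],"delta_rot": [0,0,0],"fingers": 1},
  {"dp": [0,0,0],"delta_rot": [0,0,0],"fingers": 1},
])

```text
clock: 20.85
position: [0.445, 0.1871, 0.3029]
ee_rot: [-0.001, 1.0, 0.025, 0.004]
contact_force: [0.1, -0.2, 0.1]
width: 0.0856
gripper_force: 0.0
```

Run:
```python
from h import *
print(readout.get_state()['contact_force'])
for n in("wrist","scene"):
    im,d,C=grab(n,f"end_{n}.png");P=cloud(d,C);h=cv2.cvtColor(im,cv2.COLOR_RGB2HSV).astype(int)
    H,S=h[...,0],h[...,1];near=(abs(P[...,0]-.5)<.15)&(abs(P[...,1]-.19)<.07)&(P[...,2]>.04)&(P[...,2]<.105)
    for nm,m,z in(("red",near&((H<8)|(H>172))&(S>150),.0755),("green",near&(H>45)&(H<80)&(S>100),.070)):
        if m.sum()>20: print(n,nm,m.sum(),np.percentile(P[m][:,2],[2,50,98]).round(4),cv2.minAreaRect(np.float32(plane(np.argwhere(m)[:,::-1],C,z)[:,:2]*1000)))
```

```text
[ 0.13718843 -0.21588175  0.08895357]
wrist red 3560 [0.0744 0.0761 0.0963] ((465.36474609375, 187.50125122070312), (59.093040466308594, 42.809078216552734), 2.8807339668273926)
wrist green 3513 [0.0684 0.0702 0.0718] ((539.7625732421875, 192.11471557617188), (103.7658462524414, 57.192081451416016), 2.9149842262268066)
scene red 507 [0.0739 0.0771 0.0975] ((466.1760559082031, 187.018798828125), (58.134464263916016, 44.59524154663086), 3.193514347076416)
scene green 324 [0.0684 0.0709 0.0734] ((540.4844970703125, 191.0663299560547), (108.00407409667969, 58.123714447021484), 3.1584300994873047)
```

View pics/end_wrist.png

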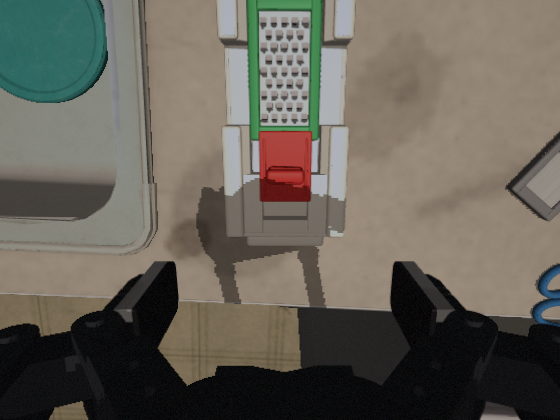

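View pics/end_scene.png

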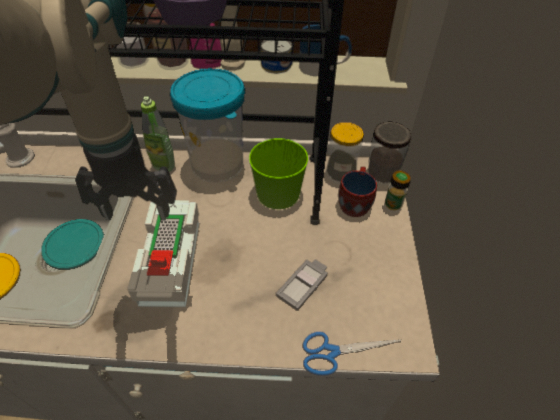

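Both views show the insert flat and home. The red lock's nose is over its near edge at (285,135) in the wrist view, after 36 mm of travel. The tub, mug, spice jar and slicing insert are undisturbed.

```bash
python3 -c "
from rig import manip
print(manip.sign_off())"
```

```text
the job is handed in; nothing more can be done
None
```

The job is handed in at about 21 s: the red lock was drawn back, the green insert slid home flat with its tongue under the far deck, and the lock pushed fully home over its near edge. My first close on the insert slid over its top and pressed on it with about 17 N, but it did not move and the second grip held. The slicing insert, tub, mug and spice jar are undisturbed.

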